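Reset the filter dial and find the fresh cartridge by heft

TASK

The water filter under the sink is due a new cartridge: turn the service dial on the filter head anticlockwise, fully back to its zero stop. Then heft the three identical tins one after another from the robot's left to its right, lifting each clear of the tray, to find the heaviest, which is the unused one; the two lighter ones go back to stand upright on the tray. Finish while holding the heaviest one in the gripper, upright and still, at least 15 cm above the worktop; keep the tins from tipping over and leave the sponge tub, carton and brush where they are.

Things in the scene. Friction and masses are not known exactly. Their poses are not given: they have to be found in the camera images.
- dial (a joint): service dial on top of the filter head: black round knob with a bar grip, vertical axis. Value in rad: 0 at the zero stop (hard stop), grows clockwise seen from above, up to 2.0; starts somewhere from 0.7 to 1.4. It takes about 0.04 N m to turn and stays where it is left
- dial_grip (a point): point on the dial's axis at the height to grip, about 86 mm above the worktop; turns with the dial: its x axis lies along the bar grip, z up. Bar: 42 mm long (along x), 14 mm thick (along y), its top 7 mm above this point and its bottom 17 mm below, where it stands on a disc of 44 mm diameter
- filter_head: grey filter head, a box 170 (x) x 150 (y) x 45 mm fixed to the worktop, with a white round scale plate 4 mm thick (90 mm diameter) under the dial; two white pipe stubs on its +x side; origin at the centre of its underside, x and y along its sides. The dial's axis is over its origin; at value 0 the dial's bar lies along its x
- tray: white tray, 180 (x) x 420 (y) x 14 mm, floor and rim 4 mm thick, fixed to the worktop; origin at the centre of its underside (worktop level); the tins stand on its floor 4 mm up, in a row along its y, some 100 to 160 mm apart
- tin_left: closed steel tin, upright cylinder 56 mm wide, 112 mm tall to its grey cap, plus a nipple 20 mm wide, 8 mm high (120 mm in all); like the other two outside; 0.2 to 0.75 kg, the heaviest at least 0.14 kg above the next, a different one each time; its filling may shift a few mm; origin: centre of its underside, z up; at the robot's left (+y) end of the row
- tin_middle: closed steel tin, upright cylinder 56 mm wide, 112 mm tall to its grey cap, plus a nipple 20 mm wide, 8 mm high (120 mm in all); like the other two outside; 0.2 to 0.75 kg, the heaviest at least 0.14 kg above the next, a different one each time; its filling may shift a few mm; origin: centre of its underside, z up; in the middle of the row
- tin_right: closed steel tin, upright cylinder 56 mm wide, 112 mm tall to its grey cap, plus a nipple 20 mm wide, 8 mm high (120 mm in all); like the other two outside; 0.2 to 0.75 kg, the heaviest at least 0.14 kg above the next, a different one each time; its filling may shift a few mm; origin: centre of its underside, z up; at the robot's right (-y) end of the row
- sponge_tub: bystander: white round tub 100 mm wide at the rim and 85 mm tall with a sponge in it, beyond the tray; origin at the centre of its underside
- carton: bystander: cardboard carton 50 x 90 x 100 mm tall, beyond the filter head; origin at the centre of its underside
- brush: bystander: dish brush 200 mm long lying to the left of the tray, its length along its x; origin near its middle, on the worktop

How it is judged:
By the outcome, as a careful person would: the job done as asked, in the order asked, and still so for the second after the job is handed in, while the arm keeps its last pose, push and grip.
It also fails if it takes over 72 s, if anything falls off the work surface, if the arm or the gripper's body presses on something with over 40 N, if the wrist force passes 120 N, or if a joint passes its speed limit or range.

ROBOT

A 6-joint arm with a two-finger parallel gripper is mounted at the origin on the work surface. World frame = base frame: x ahead of the robot, y to its left, z up, the work surface at z = 0. Lengths are in mm, angles in rad, forces in N, time in s.
With the tool pointing down it reaches from about 300 to 775 mm from the base axis. Payload 14.6 kg.
Tool frame: the origin (TCP) lies midway between the tips of the shut fingers; the grasp point (between the pads) lies 19 mm behind it; z points along the fingers, y is the line along which they close (so a half turn about z gives the same grasp; the last joint's range is limited). The gripper opens to 94 mm and grips with 3 to 60 N. Pads are 16 mm wide; open, the fingers measure 119 mm over their backs; the gripper's body (75 mm by 177 mm) begins 78 mm behind the grasp point.
Start: joints at [1.039, 0.3, 1.521, -0, 1.321, -0.067], TCP at [246.53, 491.642, 205.446] pointing down, gripper open.
Joint ranges: [-3.03, 3.03], [-0.79, 2.21], [0.23, 2.52], [-1.04, 4.18], [0, 3.07], [-2.55, 2.55]. Speed limits (rad/s): [2.22, 2.22, 2.57, 3.14, 3.14, 3.14].

INTERFACE

Orientations are given as a rotation vector (axis times angle).
In Python, from station import * gives the robot as it stands.
- The arm moves only by the tool move_arm, never from a script. Its argument "steps" is a list of rows, each an object with "jaw": the finger opening in mm, from 0 to 94; "dp": the shift along the tool's x, y, z in mm, a list of three; "twist": the turn, a rotation vector about the tool's x, y, z in rad, a list of three. In form: [{"jaw": jaw, "dp": [x, y, z], "twist": [rx, ry, rz]}, ...]. A call has 1 to 12 rows; each row shifts and turns the commanded pose from where the row before left it, along the tool's axes as they then stand; what a row does not reach is not made up. A row lasts 1/10 s, in which the tool goes at most 50 mm and 8.59 degrees, less where a joint would pass 70% of its speed; a pose out of reach is approached as far as the arm can. A call with a gripper value outside its range is refused whole. The fingers move at their own pace and stop on an object; the grip force is fixed at half the most. Time passes only in rows, so rows that do not move let the fingers close. It gives the time, the measured TCP pose, the force, the opening and the grip force at its end, in the units of the state.
- state(): the state, without advancing time (a new reading comes with each control period).
- get_image(name): name is "side" or "top" or "wrist"; returns a dict with "img" (384x512x3 uint8, red, green, blue), "fx", "fy", "cx", "cy" (pixels), "rvec" (rotation vector, rad) and "tvec" (3), from world to camera coordinates, as OpenCV has them. Camera axes: x right, y down, z forward; pixel columns grow to the right and rows downward; lengths in mm; the calibration is good to about 2 mm. A picture is of the moment at which its call begins. There is no depth.
- job_done(): hands the job in; it is judged then, once.
The state is a dict: "t": time; "joints": joint angles; "qd": joint speeds; "joint_torque": joint torques, N m; "ee_pos": TCP position; "eef_rot": TCP orientation; "wrist_force": force on the tool from outside, world axes, zero at the start; "ft_torque": the same for the moment, N m; "finger_gap": finger opening in mm; "gripper_force": force on a finger pad.
Only numpy, scipy, OpenCV 4.12 (cv2) and the standard library are available. Lean on these libraries where they do the work, as an engineer would, in place of code of your own. Each camera call takes 0.05 s, during which the arm holds its last target. There are 200 camera calls.

## Working session

There is one attempt and no reset: what is moved stays moved. The work goes in short steps, Python scripts to look and compute and a tool call to move; the robot and the scene stay as the last step left them, time stands still between calls to the robot, and variables do not carry over. Pictures are saved under pics/ and viewed, at most 10 in all, crops included, and the job is handed in when it is done.

Besides the shell and the picture viewer there is one more tool, called after ">>>" by a JSON object that holds its "op" and its "data". move_arm: Moves the arm, as the interface text tells. Its arguments: {"type":"object","properties":{"steps":{"type":"array"}},"required":["steps"]}

```bash
mkdir -p pics; cat > h.py <<'E'
from station import *
import numpy as np, cv2
from scipy.spatial.transform import Rotation as R
def shot(n,f):
    d=get_image(n); cv2.imwrite('pics/'+f,d['img'][:,:,::-1]); np.save('pics/'+f+'.npy',d,allow_pickle=True); return d
def load(f): return np.load('pics/'+f+'.npy',allow_pickle=True).item()
def pix2w(d,uv,z):
    M=R.from_rotvec(d['rvec']).as_matrix(); t=np.array(d['tvec']).ravel()
    c=-M.T@t; r=M.T@np.array([(uv[0]-d['cx'])/d['fx'],(uv[1]-d['cy'])/d['fy'],1])
    return c+r*(z-c[2])/r[2]
def w2pix(d,p):
    M=R.from_rotvec(d['rvec']).as_matrix(); q=M@np.array(p)+np.array(d['tvec']).ravel()
    return d['fx']*q[0]/q[2]+d['cx'],d['fy']*q[1]/q[2]+d['cy']
E
python3 - <<'E'
from h import *
for n in('top','side'):
    d=shot(n,n+'1.png'); print(n,-R.from_rotvec(d['rvec']).as_matrix().T@np.array(d['tvec']).ravel(),d['fx'])
a=cv2.imread('pics/top1.png');cv2.imwrite('pics/top1b.png',cv2.resize(a,(800,600),interpolation=cv2.INTER_CUBIC))
print(state())
E
```

```text
top [ 417.08674096   92.54983591 1608.06360098] 487.30965129917297
side [ -78.1143454   973.85068813 1215.67505205] 487.58034928513325
{'t': 0.1, 'joints': array([ 1.03940863e+00,  3.00422248e-01,  1.52151653e+00,  1.16081607e-05,
        1.32072002e+00, -6.65875865e-02]), 'qd': array([ 0.0012042 , -0.00024517, -0.00199705,  0.00024249,  0.00054129,
       -0.00072892]), 'joint_torque': array([ 9.45560205e-04, -5.32639146e+01, -3.53283513e+01,  7.09014013e-02,
        2.35521037e-02, -9.77606578e-05]), 'ee_pos': array([246.40595365, 491.44652166, 204.94043705]), 'eef_rot': array([-7.23481385e-01, -3.05681795e+00,  1.59503539e-03]), 'wrist_force': array([-0.28259142,  0.66853156, -0.90873975]), 'ft_torque': array([ 0.0236326 , -0.0060211 ,  0.00791123]), 'gripper_force': 0.0, 'finger_gap': 93.52178023171643}
```

View pics/top1b.png

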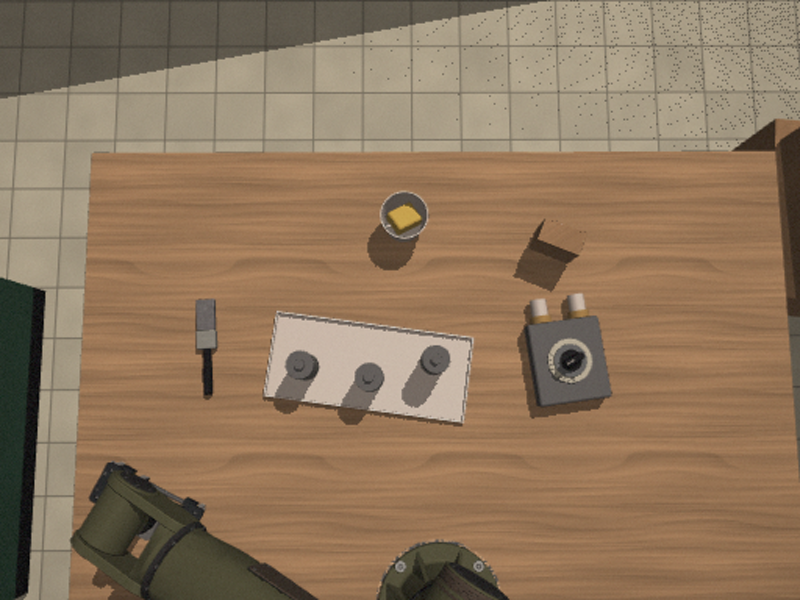

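View pics/side1.png

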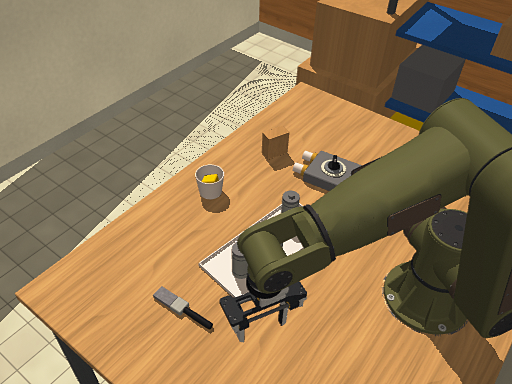

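The top view (800x600 scale) shows the nipples at about (298,363), (369,374) and (435,356), and the dial at (571,360). The tray is left of the filter head, and +x is up in the image. The side view shows the arm clear of everything.

```bash
python3 - <<'E'
from h import *
d=load('top1.png');s=1.5625
for n,uv,z in [('L',(298,363),124),('M',(369,374),124),('R',(435,356),124),('dial',(571,360),93),('h1',(526,325),45),('h2',(597,316),45),('h3',(610,396),45),('h4',(538,406),45),('t1',(277,312),14),('t2',(473,338),14),('t3',(463,424),14),('t4',(264,398),14),('tub',(404,215),85),('carton',(565,235),100)]:
    print(n,pix2w(d,(uv[0]/s,uv[1]/s),z).round(1))
a=d['img'][:,:,::-1]
c=np.hstack([cv2.resize(a[205:255,340:390],(400,400),interpolation=cv2.INTER_CUBIC),]);b=cv2.resize(a[195:275,165:305],(700,400)[:2] and (400,229),interpolation=cv2.INTER_CUBIC)
o=np.zeros((400,800,3),np.uint8);o[:,:400]=c;o[:229,400:]=b;cv2.imwrite('pics/c1.png',o)
E
```

```text
L [481.5 276.1 124. ]
M [459.7 138.3 124. ]
R [494.    9.9 124. ]
dial [ 486.5 -262.    93. ]
h1 [ 561.1 -182.9   45. ]
h2 [ 579.1 -330.2   45. ]
h3 [ 415.3 -350.2   45. ]
h4 [ 395.8 -202.8   45. ]
t1 [593.4 335.2  14. ]
t2 [537.  -76.4  14. ]
t3 [359.3 -52.5  14. ]
t4 [414.3 359.2  14. ]
tub [784.3  67.9  85. ]
carton [ 738.2 -257.1  100. ]
```

View pics/c1.png

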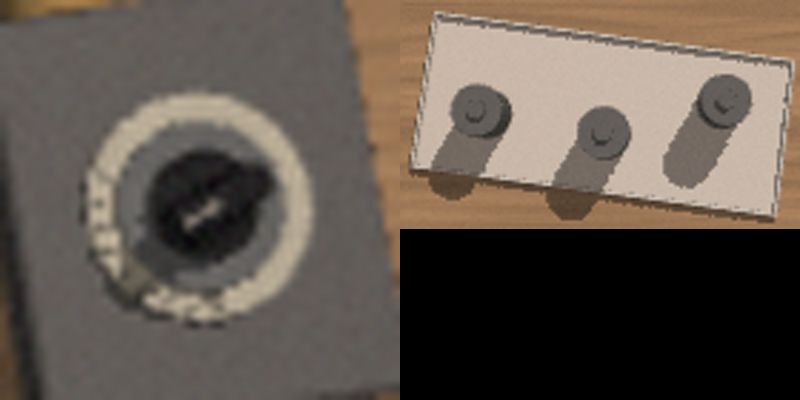

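The filter head's yaw is about +7°, with the dial near (487,-264). The bar in the crop points about -62°, so the dial value is about 1.2 rad. I'll move there and look with the wrist camera.

>>> {"op": "move_arm", "data": {"steps": [{"jaw":94,"dp":[-34,-35,0],"twist":[0,0,0]},{"jaw":94,"dp":[-34,-35,0],"twist":[0,0,0]},{"jaw":94,"dp":[-34,-35,0],"twist":[0,0,0]},{"jaw":94,"dp":[-34,-35,0],"twist":[0,0,0]},{"jaw":94,"dp":[-34,-35,0],"twist":[0,0,0]},{"jaw":94,"dp":[-34,-35,0],"twist":[0,0,0]},{"jaw":94,"dp":[-34,-35,0],"twist":[0,0,0]},{"jaw":94,"dp":[-34,-35,0],"twist":[0,0,0]},{"jaw":94,"dp":[-34,-35,0],"twist":[0,0,0]},{"jaw":94,"dp":[-34,-35,0],"twist":[0,0,0]},{"jaw":94,"dp":[-34,-35,0],"twist":[0,0,0]},{"jaw":94,"dp":[-34,-35,0],"twist":[0,0,0]}]}}

```text
t: 1.3
ee_pos: [423.0, -68.8, 205.5]
eef_rot: [0.724, 3.057, 0.0]
wrist_force: [0.3, 0.5, -0.4]
finger_gap: 93.7
gripper_force: 0.0
```

>>> {"op": "move_arm", "data": {"steps": [{"jaw":60,"dp":[-36,-37,0],"twist":[0,0,0]},{"jaw":60,"dp":[-36,-37,0],"twist":[0,0,0]},{"jaw":60,"dp":[-36,-37,0],"twist":[0,0,0]},{"jaw":60,"dp":[-38,-37,0],"twist":[0,0,0]},{"jaw":60,"dp":[0,0,0],"twist":[0,0,0.15]},{"jaw":60,"dp":[0,0,0],"twist":[0,0,0.15]},{"jaw":60,"dp":[0,0,0],"twist":[0,0,0.15]},{"jaw":60,"dp":[0,0,0],"twist":[0,0,0.15]},{"jaw":60,"dp":[0,0,0],"twist":[0,0,0]},{"jaw":60,"dp":[0,0,0],"twist":[0,0,0]}]}}

```text
t: 2.3
ee_pos: [484.6, -256.9, 205.3]
eef_rot: [-1.588, -2.71, 0.0]
wrist_force: [-0.3, -0.4, 0.2]
finger_gap: 60.0
gripper_force: 0.0
```

```bash
python3 - <<'E'
from h import *
s=state();print(s['t'],s['ee_pos'],s['eef_rot'],R.from_rotvec(s['eef_rot']).as_matrix().round(3),s['joints'])
d=shot('wrist','w1.png');a=d['img'][:,:,::-1];cv2.imwrite('pics/w1b.png',cv2.resize(a,(800,600)))
E
```

```text
2.3 [ 484.60405547 -256.86661469  205.26323273] [-1.58824533e+00 -2.71010818e+00  4.71168087e-05] [[-0.489  0.872 -0.   ]
 [ 0.872  0.489  0.   ]
 [ 0.    -0.    -1.   ]] [-5.54162315e-01  2.96887734e-01  1.52533037e+00 -4.04304611e-05
  1.31975489e+00 -1.06475806e+00]
```

View pics/w1b.png

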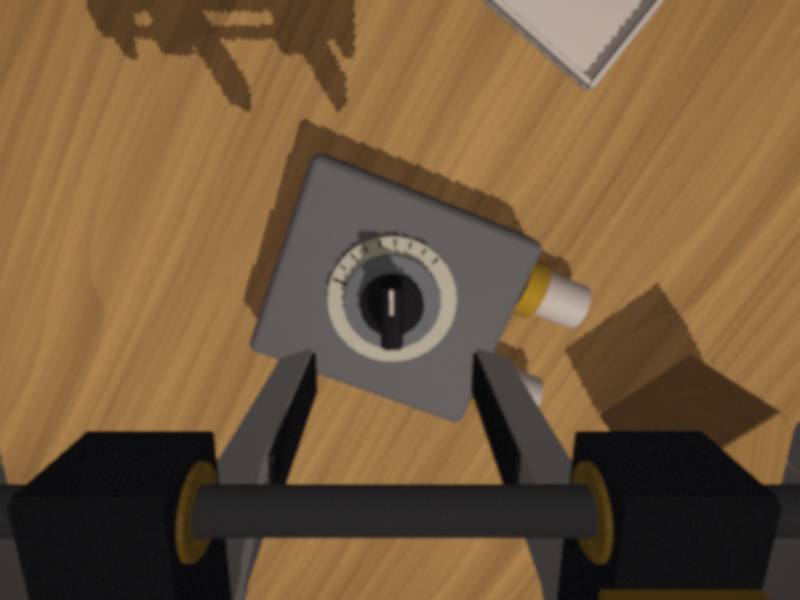

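The wrist view shows the bar vertical in the image (mark at x=391, y=290–316), so it lies along the tool x axis. The plate centre is at about (392,298).

```bash
python3 - <<'E'
from h import *
d=load('w1.png');s=1.5625;t=load('top1.png')
for n,uv,z in [('plate',(392.5,298),49),('m1',(391.5,290),93),('m2',(391.5,316),93),('barend',(391.5,349),93),('disc bottom',(391,335),69),('h',(318,155),45),('h',(540,242),45),('h',(460,420),45),('h',(252,348),45)]: print(n,pix2w(d,(uv[0]/s,uv[1]/s),z).round(1))
print('topplate',pix2w(t,(365,230.9),49))
g=d['img'].astype(int).sum(2)
import sys
print(g[160:240:2,236:266:2])
E
```

```text
plate [ 489.7 -268.1   49. ]
m1 [ 481.1 -253.7   93. ]
m2 [ 489.1 -268.    93. ]
barend [ 499.6 -286.8   93. ]
disc bottom [ 498.8 -286.3   69. ]
h [ 400.5 -208.4   45. ]
h [ 558.9 -185.1   45. ]
h [ 581.4 -327.5   45. ]
h [ 419.7 -351.6   45. ]
topplate [ 486.95459146 -270.8123173    49.        ]
[[263 282 279 283 279 278 287 338 357 342 447 420 441 459 479]
 [277 283 280 273 253 243 243 253 256 243 286 289 303 388 453]
 [264 247 215 188 175 171 182 264 294 295 281 246 233 245 293]
 [197 180 174 172 178 175 174 213 306 314 311 309 301 281 255]
 [174 176 175 177 174 176 179 192 274 314 315 313 317 314 311]
 [174 173 172 172 172 173 179 174 183 271 296 309 318 314 319]
 [170 173 174 175 171 176 176 174 174 226 207 282 316 317 317]
 [172 172 167 169 167 155 148 132 140 151 166 237 292 314 315]
 [169 171 158 122  81  56  57  41  38  50  73 102 169 251 307]
 [166 141  85  41  41  23  21  21  22  28  40  73  68 127 263]
 [120  54  43  47  28  31  31  29  25  41  35  76  83  68 142]
 [ 50  44  37  39  32  26  29  14  32  21  44  78  85  88  84]
 [ 48  42  48  51  38  44  63 122  66  53  49
[... 1019 characters left out ...]
8 312]
 [330 306 299 282 126  76  77  89  85  92 100 257 309 312 320]
 [450 389 330 296 135  80  87  96  97 100 104 265 328 373 430]
 [488 480 466 425 289 120 103 118 126 126 211 394 452 477 484]
 [488 489 488 489 466 389 356 372 382 383 435 487 486 488 490]
 [488 491 491 491 491 489 491 491 491 492 491 491 488 491 494]
 [427 466 483 488 490 491 491 490 489 490 489 488 488 477 452]
 [296 321 358 412 442 449 452 457 457 452 440 421 386 339 308]
 [289 286 290 292 299 304 310 316 316 306 300 295 293 295 295]
 [289 290 288 288 291 289 290 292 291 290 291 292 293 292 294]
 [287 291 287 290 292 290 291 293 289 292 292 294 293 294 295]
 [290 285 290 290 288 293 291 289 289 289 293 294 292 294 296]]
```

>>> {"op": "move_arm", "data": {"steps": [{"jaw":50,"dp":[-12,-1,10],"twist":[0,0,0]},{"jaw":50,"dp":[0,0,40],"twist":[0,0,0]},{"jaw":40,"dp":[0,0,40],"twist":[0,0,0]},{"jaw":40,"dp":[0,0,25],"twist":[0,0,0]},{"jaw":40,"dp":[0,0,16],"twist":[0,0,0]},{"jaw":30,"dp":[0,0,0],"twist":[0,0,0]},{"jaw":20,"dp":[0,0,0],"twist":[0,0,0]},{"jaw":5,"dp":[0,0,0],"twist":[0,0,0]},{"jaw":5,"dp":[0,0,0],"twist":[0,0,0]},{"jaw":5,"dp":[0,0,0],"twist":[0,0,0]},{"jaw":5,"dp":[0,0,0],"twist":[0,0,0]}]}}

```text
t: 3.45
ee_pos: [489.5, -268.6, 75.5]
eef_rot: [1.594, 2.706, -0.002]
wrist_force: [-4.2, -3.3, 2.5]
finger_gap: 13.6
gripper_force: 30.0
```

>>> {"op": "move_arm", "data": {"steps": [{"jaw":5,"dp":[0,0,0],"twist":[0,0,-0.13]},{"jaw":5,"dp":[0,0,0],"twist":[0,0,-0.13]},{"jaw":5,"dp":[0,0,0],"twist":[0,0,-0.13]},{"jaw":5,"dp":[0,0,0],"twist":[0,0,-0.13]},{"jaw":5,"dp":[0,0,0],"twist":[0,0,-0.13]},{"jaw":5,"dp":[0,0,0],"twist":[0,0,-0.13]},{"jaw":5,"dp":[0,0,0],"twist":[0,0,-0.13]},{"jaw":5,"dp":[0,0,0],"twist":[0,0,-0.12]},{"jaw":5,"dp":[0,0,0],"twist":[0,0,-0.08]},{"jaw":5,"dp":[0,0,0],"twist":[0,0,-0.04]},{"jaw":5,"dp":[0,0,0],"twist":[0,0,0]}]}}

```text
t: 4.55
ee_pos: [488.8, -269.8, 75.5]
eef_rot: [0.136, -3.138, 0.005]
wrist_force: [-9.4, -11.8, 2.5]
finger_gap: 13.7
gripper_force: 30.0
```

```bash
python3 - <<'E'
from h import *
s=state();M=R.from_rotvec(s['eef_rot']).as_matrix();print(s['ft_torque'],s['wrist_force'],np.degrees(np.arctan2(-M[1,0],-M[0,0])),s['joints'][5])
E
```

```text
[-2.15742113  1.9513257  -0.01164737] [ -9.39259136 -11.84307158   2.5099036 ] 4.9685937518269645 -2.2241752522445233
```

>>> {"op": "move_arm", "data": {"steps": [{"jaw":5,"dp":[0.5,-0.7,0],"twist":[0,0,-0.03]},{"jaw":5,"dp":[0.3,-0.5,0],"twist":[0,0,-0.03]},{"jaw":5,"dp":[0,0,0],"twist":[0,0,-0.03]},{"jaw":5,"dp":[0,0,0],"twist":[0,0,-0.03]},{"jaw":5,"dp":[0,0,0],"twist":[0,0,0]}]}}

```text
t: 5.05
ee_pos: [488.7, -270.1, 75.5]
eef_rot: [-0.322, 3.125, -0.002]
wrist_force: [-6.6, -4.5, 3.8]
finger_gap: 14.2
gripper_force: 31.6
```

```bash
python3 - <<'E'
from h import *
s=state();M=R.from_rotvec(s['eef_rot']).as_matrix();print(s['ft_torque'],s['wrist_force'],np.degrees(np.arctan2(-M[1,0],-M[0,0])),s['joints'][5])
E
```

```text
[-0.76243477  1.02635549 -0.71098403] [-6.62320073 -4.54338259  3.80884887] 11.765386875418749 -2.3455226937291616
```

The moment of -0.7 N m is well above the dial's 0.04 N m, so it's against the stop. I'll release, lift, and check with the wrist camera.

>>> {"op": "move_arm", "data": {"steps": [{"jaw":20,"dp":[0,0,0],"twist":[0,0,0]},{"jaw":35,"dp":[0,0,0],"twist":[0,0,0]},{"jaw":45,"dp":[0,0,0],"twist":[0,0,0]},{"jaw":60,"dp":[0,0,-40],"twist":[0,0,0]},{"jaw":80,"dp":[0,0,-45],"twist":[0,0,0.1]},{"jaw":80,"dp":[0,0,-45],"twist":[0,0,0.105]},{"jaw":80,"dp":[0,0,0],"twist":[0,0,0]},{"jaw":80,"dp":[0,0,0],"twist":[0,0,0]}]}}

```text
t: 5.85
ee_pos: [489.1, -269.1, 205.0]
eef_rot: [-0.002, 3.14, -0.001]
wrist_force: [0.0, -0.1, -0.9]
finger_gap: 72.4
gripper_force: 0.0
```

```bash
python3 - <<'E'
from h import *
d=shot('wrist','w2.png')
s=state();M=R.from_rotvec(s['eef_rot']).as_matrix();print(M.round(3),s['joints'])
E
```

```text
[[-1.    -0.001 -0.001]
 [-0.001  1.     0.001]
 [ 0.001  0.001 -1.   ]] [-5.68687659e-01  3.19253255e-01  1.49994614e+00  3.33792764e-05
  1.32327791e+00 -2.14087853e+00]
```

View pics/w2.png

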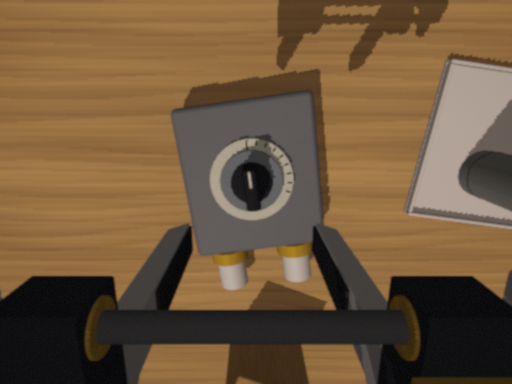

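The bar in this view, mark (249,172) to (251,188), now lies along the head's sides. I'll check the angle numerically while moving on towards the left tin.

```bash
python3 - <<'E'
from h import *
d=load('w2.png');g=d['img'].astype(int).sum(2)
sub=(g[165:195,240:262]-120).clip(0);
for r in range(169,191,2): 
    w=sub[r-165].astype(float); w[:4]=0;w[-4:]=0; print(r,(w*np.arange(240,262)).sum()/max(w.sum(),1),w.sum())
# bar lower protruding part
for r in range(194,210,2): print(r,[int(x) for x in g[r,240:264]])
def ang(a,b,z): 
    v=pix2w(d,b,z)-pix2w(d,a,z); return np.degrees(np.arctan2(v[1],v[0]))
print(ang((174,110),(197,252),45),ang((312,95),(323,224),45))
E
```

```text
169 0.0 0.0
171 248.44262295081967 183.0
173 248.5131164742917 953.0
175 248.8879003558719 1124.0
177 249.05704099821747 1122.0
179 249.31132075471697 1060.0
181 249.70582877959927 1098.0
183 249.95450490633363 1121.0
185 250.1440758293839 1055.0
187 250.3754427390791 847.0
189 250.31578947368422 76.0
194 [88, 88, 78, 75, 76, 66, 80, 81, 84, 89, 79, 78, 71, 81, 74, 75, 61, 52, 36, 21, 41, 32, 36, 29]
196 [84, 82, 87, 85, 82, 71, 72, 78, 84, 86, 79, 84, 81, 80, 77, 68, 71, 50, 46, 43, 36, 34, 38, 59]
198 [97, 90, 86, 84, 79, 72, 70, 78, 84, 87, 81, 83, 84, 82, 69, 73, 59, 62, 45, 44, 35, 59, 89, 129]
200 [232, 195, 155, 117, 103, 73, 71, 79, 78, 88, 81, 82, 82, 75, 73, 72, 73, 63, 52, 39, 70, 132, 196, 254]
202 [298, 293, 283, 259, 222, 173, 109, 80, 82, 90, 89, 86, 82, 73, 79, 69, 74, 70, 55, 76, 146, 232, 278, 288]
204 [299, 301, 296, 295, 292, 259, 186, 105, 79, 85, 89, 86, 76, 79, 69, 69, 74, 64, 59, 72, 147, 235, 280, 289]
206 [299, 299, 298, 296, 292, 280, 219, 126, 80, 88, 93, 82, 78, 83, 76, 72, 70, 69, 57, 63, 125, 227, 277, 289]
208 [325, 311, 307, 305, 295, 271, 220, 148, 85, 74, 86, 82, 79, 82, 81, 76, 75, 63, 69, 94, 169, 247, 297, 318]
5.893036556230672 8.016487440881367
```

>>> {"op": "move_arm", "data": {"steps": [{"jaw":80,"dp":[3,45,0],"twist":[0,0,0]},{"jaw":80,"dp":[3,49,0],"twist":[0,0,0]},{"jaw":80,"dp":[3,49,0],"twist":[0,0,0]},{"jaw":80,"dp":[3,49,0],"twist":[0,0,0]},{"jaw":80,"dp":[3,49,0],"twist":[0,0,0]},{"jaw":80,"dp":[3,49,0],"twist":[0,0,0]},{"jaw":80,"dp":[3,49,0],"twist":[0,0,0]},{"jaw":80,"dp":[3,49,0],"twist":[0,0,0]},{"jaw":80,"dp":[3,49,0],"twist":[0,0,0]},{"jaw":80,"dp":[3,25,0],"twist":[0,0,0]},{"jaw":80,"dp":[0,0,0],"twist":[0,0,0]},{"jaw":80,"dp":[0,0,0],"twist":[0,0,0]}]}}

```text
t: 7.1
ee_pos: [458.3, 192.8, 203.1]
eef_rot: [0.003, -3.139, 0.001]
wrist_force: [0.3, -1.0, -1.2]
finger_gap: 80.2
gripper_force: 0.0
```

```bash
python3 - <<'E'
from h import *
d=shot('wrist','w3.png');cv2.imwrite('pics/w3b.png',cv2.resize(d['img'][:,:,::-1],(800,600)))
print(state()['ee_pos'],state()['joints'])
E
```

```text
[458.57687002 192.21468423 203.40896289] [ 3.23305817e-01  1.85112464e-01  1.66839083e+00 -1.34849778e-04
  1.29000473e+00 -1.24809702e+00]
```

View pics/w3b.png

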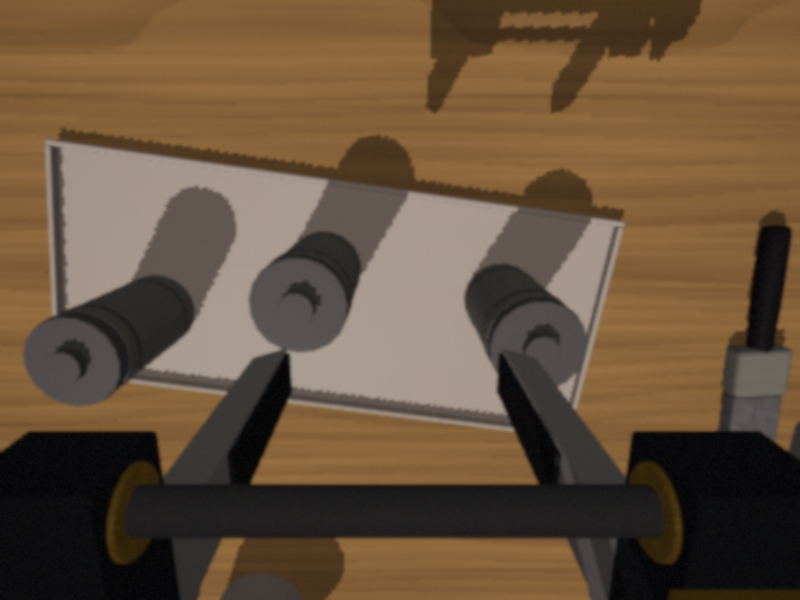

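In the wrist view the caps are centred at about (537,341), (300,305) and (73,359). The dial mark sits at about 7.6° and the head at about 7–8°, so it reads zero.

```bash
python3 - <<'E'
from h import *
d=load('w3.png');s=1.5625
for n,uv in [('L',(537,342)),('M',(300,303)),('R',(73,358))]: print(n,pix2w(d,(uv[0]/s,uv[1]/s),116).round(1))
for n,uv in [('Lr',(586,342)),('Ll',(489,342)),('Mtop?',(300,351)),('Ml',(250,303)),('Mr',(350,303))]: print(n,pix2w(d,(uv[0]/s,uv[1]/s),116).round(1))
for n,uv in [('Mnip',(299,303)),('Lnip',(541,345))]: print(n,pix2w(d,(uv[0]/s,uv[1]/s),124).round(1))
print(R.from_rotvec(d['rvec']).as_matrix().round(3))
E
```

```text
L [477.4 274.1 116. ]
M [454.8 140.8 116. ]
R [487.8   9.1 116. ]
Lr [477.3 301.8 116. ]
Ll [477.5 246.9 116. ]
Mtop? [483.2 139.4 116. ]
Ml [454.9 113.  116. ]
Mr [454.7 168.6 116. ]
Mnip [452.6 141.8 124. ]
Lnip [476.3 274.  124. ]
[[-0.002  1.    -0.002]
 [ 0.964  0.002  0.265]
 [ 0.265 -0.001 -0.964]]
```

>>> {"op": "move_arm", "data": {"steps": [{"jaw":84,"dp":[-10,41,0],"twist":[0,0,0]},{"jaw":84,"dp":[-10,41,0],"twist":[0,0,0]},{"jaw":84,"dp":[0,0,0],"twist":[0,0,0]},{"jaw":84,"dp":[0,0,30],"twist":[0,0,0]},{"jaw":84,"dp":[0,0,45],"twist":[0,0,0]},{"jaw":84,"dp":[0,0,40],"twist":[0,0,0]},{"jaw":84,"dp":[0,0,22],"twist":[0,0,0]},{"jaw":74,"dp":[0,0,0],"twist":[0,0,0]},{"jaw":66,"dp":[0,0,0],"twist":[0,0,0]},{"jaw":60,"dp":[0,0,0],"twist":[0,0,0]},{"jaw":57,"dp":[0,0,0],"twist":[0,0,0]}]}}

```text
t: 8.25
ee_pos: [479.5, 274.9, 68.9]
eef_rot: [-0.0, 3.14, 0.002]
wrist_force: [0.3, -0.5, 0.0]
finger_gap: 58.0
gripper_force: 0.0
```

>>> {"op": "move_arm", "data": {"steps": [{"jaw":54,"dp":[0,0,0],"twist":[0,0,0]},{"jaw":50,"dp":[0,0,0],"twist":[0,0,0]},{"jaw":45,"dp":[0,0,0],"twist":[0,0,0]},{"jaw":45,"dp":[0,0,0],"twist":[0,0,0]}]}}

```text
t: 8.65
ee_pos: [479.4, 275.0, 68.7]
eef_rot: [-0.0, 3.14, 0.001]
wrist_force: [-0.9, -1.7, 6.9]
finger_gap: 55.5
gripper_force: 30.0
```

>>> {"op": "move_arm", "data": {"steps": [{"jaw":45,"dp":[0,0,-5],"twist":[0,0,0]},{"jaw":45,"dp":[0,0,-15],"twist":[0,0,0]},{"jaw":45,"dp":[0,0,-20],"twist":[0,0,0]},{"jaw":45,"dp":[0,0,-15],"twist":[0,0,0]},{"jaw":45,"dp":[0,0,-5],"twist":[0,0,0]},{"jaw":45,"dp":[0,0,0],"twist":[0,0,0]},{"jaw":45,"dp":[0,0,0],"twist":[0,0,0]},{"jaw":45,"dp":[0,0,0],"twist":[0,0,0]},{"jaw":45,"dp":[0,0,0],"twist":[0,0,0]},{"jaw":45,"dp":[0,0,0],"twist":[0,0,0]}]}}

```text
t: 9.65
ee_pos: [478.7, 274.8, 127.1]
eef_rot: [0.0, -3.141, 0.0]
wrist_force: [-0.5, 0.8, -6.3]
finger_gap: 55.4
gripper_force: 30.0
```

```bash
cat >> h.py <<'E'
def weigh():
    f=[];t=[]
    for i in range(10):
        get_image('side'); s=state(); f.append(s['wrist_force']);t.append(s['joint_torque'][1:3])
    f=np.array(f);print('F',f.mean(0).round(2),f.std(0).round(2),'tq',np.mean(t,0).round(2),s['ee_pos'].round(1),s['finger_gap'],s['t'])
E
python3 -c "
from h import *
weigh()"
```

```text
F [ 0.08 -0.04 -5.99] [0.37 0.55 0.45] tq [-58.56 -35.15] [478.8 274.8 127.5] 55.38248802950499 10.15
```

>>> {"op": "move_arm", "data": {"steps": [{"jaw":45,"dp":[0,0,8],"twist":[0,0,0]},{"jaw":45,"dp":[0,0,20],"twist":[0,0,0]},{"jaw":45,"dp":[0,0,18],"twist":[0,0,0]},{"jaw":45,"dp":[0,0,8],"twist":[0,0,0]},{"jaw":45,"dp":[0,0,3],"twist":[0,0,0]},{"jaw":45,"dp":[0,0,1],"twist":[0,0,0]},{"jaw":45,"dp":[0,0,1],"twist":[0,0,0]},{"jaw":45,"dp":[0,0,0],"twist":[0,0,0]},{"jaw":45,"dp":[0,0,0],"twist":[0,0,0]}]}}

```text
t: 11.05
ee_pos: [479.0, 274.9, 68.9]
eef_rot: [-0.0, 3.141, 0.001]
wrist_force: [-1.0, 0.7, -6.2]
finger_gap: 55.0
gripper_force: 30.0
```

>>> {"op": "move_arm", "data": {"steps": [{"jaw":45,"dp":[0,0,0.7],"twist":[0,0,0]},{"jaw":45,"dp":[0,0,0.5],"twist":[0,0,0]},{"jaw":45,"dp":[0,0,0],"twist":[0,0,0]}]}}

```text
t: 11.35
ee_pos: [479.5, 275.1, 68.8]
eef_rot: [-0.0, 3.139, 0.001]
wrist_force: [-3.0, -2.9, 8.2]
finger_gap: 55.1
gripper_force: 30.0
```

>>> {"op": "move_arm", "data": {"steps": [{"jaw":57,"dp":[0,0,0],"twist":[0,0,0]},{"jaw":62,"dp":[0,0,0],"twist":[0,0,0]},{"jaw":72,"dp":[0,0,0],"twist":[0,0,0]},{"jaw":84,"dp":[0,0,0],"twist":[0,0,0]},{"jaw":84,"dp":[0,0,-20],"twist":[0,0,0]},{"jaw":84,"dp":[0,0,-40],"twist":[0,0,0]},{"jaw":84,"dp":[0,0,-30],"twist":[0,0,0]},{"jaw":84,"dp":[8,-45,0],"twist":[0,0,0]},{"jaw":84,"dp":[8,-45,0],"twist":[0,0,0]},{"jaw":84,"dp":[8,-45,0],"twist":[0,0,0]},{"jaw":84,"dp":[0,0,0],"twist":[0,0,0]}]}}

```text
t: 12.45
ee_pos: [454.3, 136.4, 157.5]
eef_rot: [0.005, 3.141, -0.001]
wrist_force: [-0.2, 0.2, 0.6]
finger_gap: 84.1
gripper_force: 0.0
```

>>> {"op": "move_arm", "data": {"steps": [{"jaw":84,"dp":[0,0,20],"twist":[0,0,0]},{"jaw":84,"dp":[0,0,40],"twist":[0,0,0]},{"jaw":84,"dp":[0,0,29],"twist":[0,0,0]},{"jaw":74,"dp":[0,0,0],"twist":[0,0,0]},{"jaw":66,"dp":[0,0,0],"twist":[0,0,0]},{"jaw":60,"dp":[0,0,0],"twist":[0,0,0]},{"jaw":57,"dp":[0,0,0],"twist":[0,0,0]},{"jaw":54,"dp":[0,0,0],"twist":[0,0,0]},{"jaw":50,"dp":[0,0,0],"twist":[0,0,0]},{"jaw":45,"dp":[0,0,0],"twist":[0,0,0]},{"jaw":45,"dp":[0,0,0],"twist":[0,0,0]}]}}

```text
t: 13.55
ee_pos: [455.7, 139.9, 69.5]
eef_rot: [-0.0, 3.139, 0.001]
wrist_force: [0.0, -2.3, 6.9]
finger_gap: 55.8
gripper_force: 30.0
```

>>> {"op": "move_arm", "data": {"steps": [{"jaw":45,"dp":[0,0,-5],"twist":[0,0,0]},{"jaw":45,"dp":[0,0,-15],"twist":[0,0,0]},{"jaw":45,"dp":[0,0,-20],"twist":[0,0,0]},{"jaw":45,"dp":[0,0,-15],"twist":[0,0,0]},{"jaw":45,"dp":[0,0,-5],"twist":[0,0,0]},{"jaw":45,"dp":[0,0,0],"twist":[0,0,0]},{"jaw":45,"dp":[0,0,0],"twist":[0,0,0]},{"jaw":45,"dp":[0,0,0],"twist":[0,0,0]},{"jaw":45,"dp":[0,0,0],"twist":[0,0,0]},{"jaw":45,"dp":[0,0,0],"twist":[0,0,0]}]}}

```text
t: 14.55
ee_pos: [454.7, 139.8, 127.9]
eef_rot: [0.0, -3.141, 0.0]
wrist_force: [1.2, -0.3, -3.0]
finger_gap: 55.9
gripper_force: 30.0
```

```bash
python3 -c "
from h import *
weigh()"
```

```text
F [-0.07 -0.33 -2.61] [0.68 0.51 0.38] tq [-46.1  -32.72] [454.9 139.8 128.3] 55.869121955503175 15.05
```

>>> {"op": "move_arm", "data": {"steps": [{"jaw":45,"dp":[0,0,8],"twist":[0,0,0]},{"jaw":45,"dp":[0,0,20],"twist":[0,0,0]},{"jaw":45,"dp":[0,0,18],"twist":[0,0,0]},{"jaw":45,"dp":[0,0,8],"twist":[0,0,0]},{"jaw":45,"dp":[0,0,3],"twist":[0,0,0]},{"jaw":45,"dp":[0,0,1],"twist":[0,0,0]},{"jaw":45,"dp":[0,0,1],"twist":[0,0,0]},{"jaw":45,"dp":[0,0,0.7],"twist":[0,0,0]},{"jaw":45,"dp":[0,0,0.3],"twist":[0,0,0]},{"jaw":45,"dp":[0,0,0],"twist":[0,0,0]},{"jaw":45,"dp":[0,0,0],"twist":[0,0,0]}]}}

```text
t: 16.15
ee_pos: [455.5, 139.9, 69.5]
eef_rot: [-0.0, 3.14, 0.001]
wrist_force: [-2.0, -1.9, 8.4]
finger_gap: 55.6
gripper_force: 30.0
```

The middle tin weighs 2.6 N against 6.0 N for the left one. It has touched down, so I'll release it and go to the right tin.

>>> {"op": "move_arm", "data": {"steps": [{"jaw":57,"dp":[0,0,0],"twist":[0,0,0]},{"jaw":62,"dp":[0,0,0],"twist":[0,0,0]},{"jaw":72,"dp":[0,0,0],"twist":[0,0,0]},{"jaw":84,"dp":[0,0,0],"twist":[0,0,0]},{"jaw":84,"dp":[0,0,-20],"twist":[0,0,0]},{"jaw":84,"dp":[0,0,-40],"twist":[0,0,0]},{"jaw":84,"dp":[0,0,-30],"twist":[0,0,0]},{"jaw":84,"dp":[-11,-44,0],"twist":[0,0,0]},{"jaw":84,"dp":[-11,-44,0],"twist":[0,0,0]},{"jaw":84,"dp":[-12,-43,0],"twist":[0,0,0]},{"jaw":84,"dp":[0,0,0],"twist":[0,0,0]}]}}

```text
t: 17.25
ee_pos: [489.6, 5.0, 158.2]
eef_rot: [0.006, 3.141, -0.001]
wrist_force: [-0.2, 0.5, -0.7]
finger_gap: 84.0
gripper_force: 0.0
```

>>> {"op": "move_arm", "data": {"steps": [{"jaw":84,"dp":[0,0,20],"twist":[0,0,0]},{"jaw":84,"dp":[0,0,40],"twist":[0,0,0]},{"jaw":84,"dp":[0,0,29],"twist":[0,0,0]},{"jaw":74,"dp":[0,0,0],"twist":[0,0,0]},{"jaw":66,"dp":[0,0,0],"twist":[0,0,0]},{"jaw":60,"dp":[0,0,0],"twist":[0,0,0]},{"jaw":57,"dp":[0,0,0],"twist":[0,0,0]},{"jaw":54,"dp":[0,0,0],"twist":[0,0,0]},{"jaw":50,"dp":[0,0,0],"twist":[0,0,0]},{"jaw":45,"dp":[0,0,0],"twist":[0,0,0]},{"jaw":45,"dp":[0,0,0],"twist":[0,0,0]}]}}

```text
t: 18.35
ee_pos: [489.7, 8.6, 70.5]
eef_rot: [-0.0, 3.139, -0.001]
wrist_force: [-0.7, -3.4, 8.1]
finger_gap: 55.6
gripper_force: 30.0
```

>>> {"op": "move_arm", "data": {"steps": [{"jaw":45,"dp":[0,0,-5],"twist":[0,0,0]},{"jaw":45,"dp":[0,0,-15],"twist":[0,0,0]},{"jaw":45,"dp":[0,0,-20],"twist":[0,0,0]},{"jaw":45,"dp":[0,0,-15],"twist":[0,0,0]},{"jaw":45,"dp":[0,0,-5],"twist":[0,0,0]},{"jaw":45,"dp":[0,0,0],"twist":[0,0,0]},{"jaw":45,"dp":[0,0,0],"twist":[0,0,0]},{"jaw":45,"dp":[0,0,0],"twist":[0,0,0]},{"jaw":45,"dp":[0,0,0],"twist":[0,0,0]},{"jaw":45,"dp":[0,0,0],"twist":[0,0,0]}]}}

```text
t: 19.35
ee_pos: [488.8, 8.8, 128.9]
eef_rot: [0.0, -3.141, -0.0]
wrist_force: [-0.3, 0.6, -4.0]
finger_gap: 55.6
gripper_force: 30.0
```

```bash
python3 -c "
from h import *
weigh()"
```

```text
F [-0.1  -0.06 -4.38] [0.54 0.64 0.33] tq [-48.78 -33.63] [488.9   8.8 129.3] 55.330708665975486 19.85
```

The left tin is heaviest: 5.99 N, against 2.61 N for the middle and 4.38 N for the right. I'll put the right one back.

>>> {"op": "move_arm", "data": {"steps": [{"jaw":45,"dp":[0,0,8],"twist":[0,0,0]},{"jaw":45,"dp":[0,0,20],"twist":[0,0,0]},{"jaw":45,"dp":[0,0,18],"twist":[0,0,0]},{"jaw":45,"dp":[0,0,8],"twist":[0,0,0]},{"jaw":45,"dp":[0,0,3],"twist":[0,0,0]},{"jaw":45,"dp":[0,0,1],"twist":[0,0,0]},{"jaw":45,"dp":[0,0,1],"twist":[0,0,0]},{"jaw":45,"dp":[0,0,0.7],"twist":[0,0,0]},{"jaw":45,"dp":[0,0,0.3],"twist":[0,0,0]},{"jaw":45,"dp":[0,0,0],"twist":[0,0,0]},{"jaw":45,"dp":[0,0,0],"twist":[0,0,0]}]}}

```text
t: 20.95
ee_pos: [489.6, 8.7, 70.5]
eef_rot: [-0.0, 3.14, -0.0]
wrist_force: [-2.5, -1.2, 5.3]
finger_gap: 55.5
gripper_force: 30.0
```

>>> {"op": "move_arm", "data": {"steps": [{"jaw":57,"dp":[0,0,0],"twist":[0,0,0]},{"jaw":62,"dp":[0,0,0],"twist":[0,0,0]},{"jaw":72,"dp":[0,0,0],"twist":[0,0,0]},{"jaw":84,"dp":[0,0,0],"twist":[0,0,0]},{"jaw":84,"dp":[0,0,-20],"twist":[0,0,0]},{"jaw":84,"dp":[0,0,-40],"twist":[0,0,0]},{"jaw":84,"dp":[0,0,-40],"twist":[0,0,0]},{"jaw":84,"dp":[0,0,0],"twist":[0,0,0]}]}}

```text
t: 21.75
ee_pos: [490.9, 8.8, 174.1]
eef_rot: [-0.0, 3.134, -0.001]
wrist_force: [0.5, 0.2, -0.4]
finger_gap: 83.4
gripper_force: 0.0
```

>>> {"op": "move_arm", "data": {"steps": [{"jaw":84,"dp":[1,38,0],"twist":[0,0,0]},{"jaw":84,"dp":[1,38,0],"twist":[0,0,0]},{"jaw":84,"dp":[2,38,0],"twist":[0,0,0]},{"jaw":84,"dp":[2,38,0],"twist":[0,0,0]},{"jaw":84,"dp":[2,38,0],"twist":[0,0,0]},{"jaw":84,"dp":[1,38,0],"twist":[0,0,0]},{"jaw":84,"dp":[1,38,0],"twist":[0,0,0]},{"jaw":84,"dp":[0,0,0],"twist":[0,0,0]},{"jaw":84,"dp":[0,0,0],"twist":[0,0,0]},{"jaw":84,"dp":[0,0,0],"twist":[0,0,0]}]}}

```text
t: 22.75
ee_pos: [478.8, 274.0, 168.8]
eef_rot: [-0.001, -3.141, 0.001]
wrist_force: [0.2, -0.3, 0.4]
finger_gap: 83.9
gripper_force: 0.0
```

>>> {"op": "move_arm", "data": {"steps": [{"jaw":84,"dp":[0,1,20],"twist":[0,0,0]},{"jaw":84,"dp":[0,0,40],"twist":[0,0,0]},{"jaw":84,"dp":[0,0,39],"twist":[0,0,0]},{"jaw":74,"dp":[0,0,0],"twist":[0,0,0]},{"jaw":66,"dp":[0,0,0],"twist":[0,0,0]},{"jaw":60,"dp":[0,0,0],"twist":[0,0,0]},{"jaw":57,"dp":[0,0,0],"twist":[0,0,0]},{"jaw":54,"dp":[0,0,0],"twist":[0,0,0]},{"jaw":50,"dp":[0,0,0],"twist":[0,0,0]},{"jaw":45,"dp":[0,0,0],"twist":[0,0,0]},{"jaw":45,"dp":[0,0,0],"twist":[0,0,0]}]}}

```text
t: 23.85
ee_pos: [479.7, 275.8, 71.9]
eef_rot: [-0.0, 3.139, 0.001]
wrist_force: [-0.3, -4.5, 7.7]
finger_gap: 55.1
gripper_force: 30.0
```

>>> {"op": "move_arm", "data": {"steps": [{"jaw":45,"dp":[0,0,-5],"twist":[0,0,0]},{"jaw":45,"dp":[0,0,-15],"twist":[0,0,0]},{"jaw":45,"dp":[0,0,-25],"twist":[0,0,0]},{"jaw":45,"dp":[0,0,-30],"twist":[0,0,0]},{"jaw":45,"dp":[0,0,-30],"twist":[0,0,0]},{"jaw":45,"dp":[0,0,-30],"twist":[0,0,0]},{"jaw":45,"dp":[0,0,-25],"twist":[0,0,0]},{"jaw":45,"dp":[0,0,-20],"twist":[0,0,0]},{"jaw":45,"dp":[0,0,-10],"twist":[0,0,0]},{"jaw":45,"dp":[0,0,0],"twist":[0,0,0]},{"jaw":45,"dp":[0,0,0],"twist":[0,0,0]},{"jaw":45,"dp":[0,0,0],"twist":[0,0,0]}]}}

```text
t: 25.05
ee_pos: [478.5, 275.6, 258.8]
eef_rot: [0.0, -3.139, 0.002]
wrist_force: [-0.2, 0.3, -5.7]
finger_gap: 55.3
gripper_force: 30.0
```

```bash
python3 - <<'E'
from h import *
weigh()
a=[cv2.resize(shot(n,n+'9.png')['img'][:,:,::-1],(400,300)) for n in('side','wrist')]
t=shot('top','top9.png')['img'][:,:,::-1]
cv2.imwrite('pics/f.png',np.vstack([np.hstack(a),cv2.resize(t[190:290,130:397],(800,300))]))
print(state()['eef_rot'],state()['wrist_force'])
E
```

```text
F [ 0.16  0.32 -6.28] [0.55 0.54 0.59] tq [-55.99 -39.12] [478.8 275.8 260.2] 55.21922115716161 25.55
[ 2.78582721e-04 -3.14157213e+00  8.32680562e-05] [ 1.48846636 -0.45970422 -6.13343314]
```

View pics/f.png

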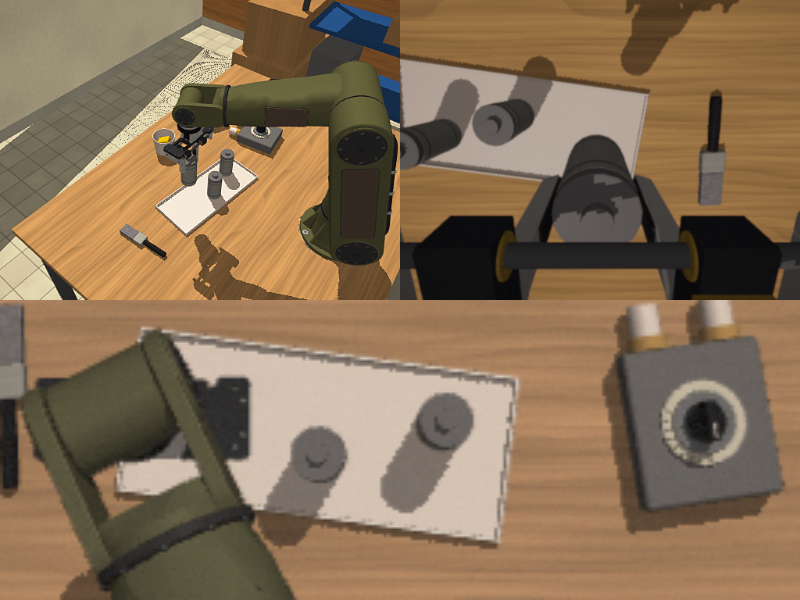

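The middle and right tins stand upright on the tray, and the left tin is held upright with its underside about 19 cm up. The dial bar lies along the head and the bystanders haven't moved, so I'll hand in.

```bash
python3 -c "
from station import *
print(job_done())"
```

```text
the job is handed in; nothing more can be done
None
```

The job is handed in, though no verdict came back: the dial is turned back to its zero stop, and the left tin was heaviest (about 6.0 N, against 2.6 N for the middle and 4.4 N for the right). It is held upright and still, about 19 cm above the worktop, with the other two standing on the tray.

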